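# Seat the carrier plate on its locating pins and latch it

### The arm

A 6-joint arm with a two-finger parallel gripper is mounted at the origin on a cart in front of the work surface, level with it; the furniture and walls round the work are solid. World frame = base frame: x ahead of the robot, y to its left, z up, the work surface at z = 0. Lengths are in m, angles in degrees, forces in N, time in s.
With the tool pointing down it reaches from about 0.4 to 0.825 m from the base axis. Payload 7 kg.
Tool frame: the origin (TCP) lies midway between the tips of the shut fingers; the grasp point (between the pads) lies 19 mm behind it; z points along the fingers, y is the line along which they close (so a half turn about z gives the same grasp; the last joint's range is limited). The gripper opens to 88 mm and grips with 3 to 60 N. Pads are 19 mm wide; open, the fingers measure 130 mm over their backs; the gripper's body (78 mm by 193 mm) begins 47 mm behind the grasp point.
Start: joints at [-56.889, 20.546, 0.682, 0, -70.136, -16.507], TCP at [0.193, -0.647, 0.227] pointing down, gripper open.
Joint ranges: [-176.03, 176.03], [-82.01, 121.73], [-58.28, 71.71], [-173.87, 95.51], [-174.79, -0.11], [-173.66, 173.66]. Speed limits (degrees/s): [136.94, 136.94, 172.46, 180, 180, 180].

### API

Orientations are given as [roll, pitch, yaw] about the fixed x, y, z axes, in that order (R = Rz(yaw) Ry(pitch) Rx(roll)).
In Python, from plant import r gives the robot as it stands. The module is installed in compiled form; this text tells all that it offers.
- The arm moves only by the tool play_rows, never from a script. Its argument "rows" is a list of rows, each an object with "slide": the shift along the tool's x, y, z as a fraction of full scale, a list of three; "delta_rot": the turn, a rotation vector about the tool's x, y, z as a fraction of full scale, a list of three; "fingers": the opening, from -1 (shut) to 1 (fully open). In form: [{"slide": [x, y, z], "delta_rot": [rx, ry, rz], "fingers": fingers}, ...]. A call has 1 to 8 rows; each row shifts and turns the commanded pose from where the row before left it, along the tool's axes as they then stand; what a row does not reach is not made up. Full scale, the value 1, is 0.15 m for a shift and 0.08 rad for a turn. A row lasts 1/8 s, in which the tool goes at most 62.5 mm and 10.7 degrees, less where a joint would pass 70% of its speed; a pose out of reach is approached as far as the arm can. A call with a number of a shift or a turn outside -1 to 1 is refused whole. A call with a gripper value outside its range is refused whole. The fingers move at their own pace and stop on an object; "squeeze" is the grip in N (left out, the last holds). Time passes only in rows, so rows that do not move let the fingers close. It gives the time, the measured TCP pose, the force, the opening and the grip force at its end, in the units of the state.
- r.get_state(): the state, without advancing time (a new reading comes with each control period).
- r.capture(name): name is "side" or "top" or "wrist"; returns a dict with "image" (420x560x3 uint8, blue, green, red), "fx", "fy", "cx", "cy" (pixels), "distortion" ([k1, k2, p1, p2, k3] as OpenCV has them; the pictures are not rectified), "R" (3x3) and "t" (3): a world point X has camera coordinates R X + t; the wrist camera has in their place "T_tool_cam" (4x4, takes a point from camera to tool coordinates, whose origin is the TCP and whose axes are the flange's). Camera axes: x right, y down, z forward; pixel columns grow to the right and rows downward; lengths in m; the calibration is good to about 2 mm. A picture is of the moment at which its call begins: read the wrist's pose just before it. There is no depth.
- r.close_job(): hands the job in; it is judged then, once.
The state is a dict: "time_s": time; "joints": joint angles; "qd": joint speeds; "joint_torque": joint torques, N m; "tcp_pos": TCP position; "eef_rot": TCP orientation; "contact_force": force on the tool from outside, world axes, zero at the start; "moment": the same for the moment, N m; "gripper_width": finger opening in m; "gripper_force": force on a finger pad.
Only numpy, scipy, OpenCV 4.12 (cv2) and the standard library are available. Lean on these libraries where they do the work, as an engineer would, in place of code of your own. Each camera call takes 0.05 s, during which the arm holds its last target. There are 200 camera calls.

### The job

The aluminium tube-carrier plate in the grey shaker dock is lying tilted on top of the dock's two locating pins. With your fingertips nudge it sideways along the guide rails, from its low end, until its two holes drop over the pins and it lies flat on the deck; then push the swing latch round over the plate until it meets its stop. Do not pick the plate up, and leave the things standing around the dock where they are.

Things in the scene. Friction and masses are not known exactly. Their poses are not given: they have to be found in the camera images.
- dock: Fixed grey dock, 140 mm (its x) by 225 mm (its y). Origin: on the worktop below dock_home; z up. Deck 26 mm above the worktop. Two steel guide rails along its y, 12 mm high, inner faces at x = -44 and +44 mm, y = -73 to +97 mm; the one at +x is 24 mm wide and carries the latch. A 12 mm high strip closes the deck's -y end (from y = -90 mm on); the +y end is open.
- dock_home (a point): Point on the deck half-way between the two locating pins; the middle of the seated plate's underside belongs here. Axes as the dock's. The pins stand at x = -28 and +28 mm from it: 9 mm in diameter, 8 mm high, tapering to 5 mm over the top 3 mm.
- plate: Loose aluminium plate, 84 (x) by 120 (y) by 10 mm, about 0.3 kg, eight dark round wells on top. Origin: centre of the underside; axes as the dock's. 12 mm through holes at x = -28, +28 mm, y = 0. Starts between the rails (2 mm play a side) 15 to 36 mm too far to the dock's +y, riding on the pin tips, +y end down on the deck, -y end raised. Pushed to -y it drops over the pins, which then stop it.
- latch (a joint): Angle of the swing latch about its upright pivot: 0 = closed on its stop, across the plate, pointing to the dock's -x; grows anticlockwise from above; pivot to post is (-cos, -sin) of it in the dock's x, y. Starts at 1.6 to 2.1. Stays where left (under 1 N at the post). Steel bar 16 mm wide, 39 to 45 mm above the worktop: passes 3 mm over a seated plate, is blocked by one still riding on the pins.
- latch_pivot (a point): Top of the latch's pivot boss, on the dock at x = +56, y = +30 mm, 46 mm above the worktop.
- latch_post (a point): Top of the latch's upright black post: 12 mm in diameter, 24 mm tall (from 45 to 69 mm above the worktop), 50 mm from the pivot axis; push the latch by it.
- dish: Loose culture dish, 62 mm across, 15 mm high, in front of the dock (origin: centre of its underside). Leave it.
- glass_dish: Loose large empty glass dish, 128 mm across, 26 mm high, to the dock's -y side (origin: centre of its underside). Leave it.
- stopper: Loose blue rubber stopper, 33 mm across, 28 mm high, in front of the dock (origin: centre of its underside). Leave it.
- beaker: Loose glass beaker with forceps standing in it, 73 mm across, 166 mm high in all, off the dock's front corner at the +y end (origin: centre of its underside). Leave it.
- bar: Loose white stir bar, 9 mm thick, 35 mm long, in front of the dock (origin: its underside). Leave it.
Things that resemble listed ones, but are neither listed nor needed, are in the scene too. What is shaped like the plate but blue is not meant.

How it is judged:
By the outcome, as a careful person would: the job done as asked, in the order asked, and still so for the second after the job is handed in, with the robot touching nothing.
It also fails if it takes over 48 s, if anything falls off the work surface, if the arm or the gripper's body presses on something with over 40 N, if the wrist force passes 120 N, or if a joint passes its speed limit or range.

## Working session

There is one attempt and no reset: what is moved stays moved. The work goes in short steps, Python scripts to look and compute and a tool call to move; the robot and the scene stay as the last step left them, time stands still between calls to the robot, and variables do not carry over. Pictures are saved under pics/ and viewed, at most 10 in all, crops included, and the job is handed in when it is done.

Besides the shell and the picture viewer there is one more tool, called after "Request:" as name(argument=value, ...) on one line, values as JSON. play_rows: Moves the arm, as the interface text tells. Shift numbers are shares of 0.15 m and turn numbers shares of 0.08 rad, none past 1 either way. Its arguments: {"type":"object","properties":{"rows":{"type":"array"},"squeeze":{"type":"number"}},"required":["rows"]}

```bash
mkdir -p pics; python3 - <<'E'
from plant import r
import cv2,pickle
s=r.get_state();print(s)
for n in("top","side"):
    c=r.capture(n);pickle.dump(c,open(n+"0.pkl","wb"));cv2.imwrite(f"pics/{n}0.png",c["image"])
    print(n,{k:v for k,v in c.items() if k!="image"})
E
```

```text
{'time_s': 0.0, 'joints': array([-5.68896394e+01,  2.05928904e+01,  6.33357714e-01, -2.14144335e-02,
       -7.01347271e+01, -1.65058027e+01]), 'qd': array([-0.0390049 , -0.00435399,  0.06374024,  0.06739305,  0.04454997,
       -0.04064963]), 'joint_torque': array([ 3.62684923e-04, -5.82724857e+01,  2.93056870e+01,  6.99741483e+00,
        6.79255289e-03, -1.20662326e-04]), 'tcp_pos': array([ 0.19272066, -0.64639186,  0.22559902]), 'eef_rot': array([ 1.79903905e+02, -7.48205606e-03, -1.63402729e+02]), 'contact_force': array([-0.42524189, -0.73254956, -0.08242347]), 'moment': array([-0.02585607, -0.06225272, -0.02614341]), 'gripper_force': 0.0, 'gripper_width': 0.08782121883805645}
top {'fx': 469.4354906055915, 'fy': 469.4354906055915, 'cx': 265.7221333738868, 'cy': 209.20188026431498, 'distortion': array([0.00518149, 0.        , 0.        , 0.        , 0.        ]), 'R': array([[ 0.0086473 , -0.99979116, -0.01851627],
       [-0.98791307, -0.0056757 , -0.15490499],
       [ 0.15476755,  0.01963198, -0.98775584]]), 't': array([0.04162515, 0.46996625, 1.0402885 ])}
side {'fx': 478.01581675322257, 'fy': 478.01581675322257, 'cx': 279.13404962378326, 'cy': 211.45528432066723, 'distortion': array([-0.11563472,  0.        ,  0.        ,  0.        ,  0.        ]), 'R': array([[ 0.99974752, -0.01328971,  0.0181186 ],
       [ 0.00906216, -0.49939274, -0.86632833],
       [ 0.02056155,  0.86627379, -0.49914622]]), 't': array([-0.456051  ,  0.06856871,  1.0566196 ])}
```

View pics/top0.png

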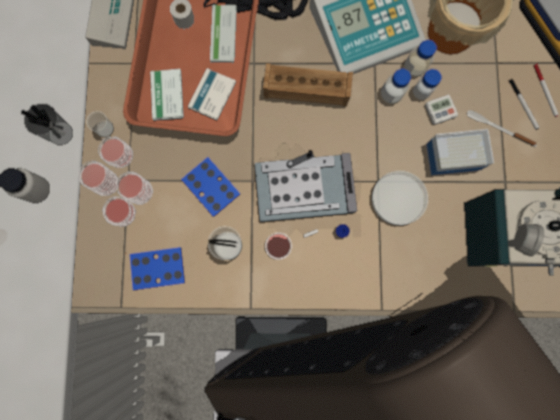

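View pics/side0.png

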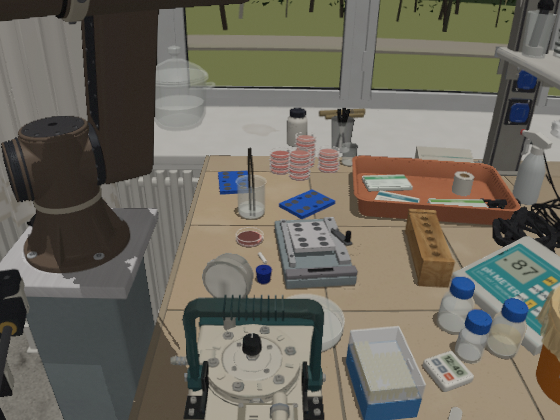

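The top view shows the aluminium plate in the grey dock at about (298,187). The blue look-alikes are at (210,187) and (157,268). The test-tube rack at (308,84) is also not it. I choose the grey dock, because it has the end strip at (348,182) and the latch at (300,158). Next is a close crop to check.

```bash
python3 - <<'E'
import cv2,pickle
c=pickle.load(open("top0.pkl","rb"))["image"][143:231,248:364]
a=cv2.resize(c,None,fx=6.5,fy=6.5,interpolation=cv2.INTER_CUBIC);cv2.imwrite("pics/topc.png",a)
c=pickle.load(open("side0.pkl","rb"))["image"][210:295,265:365]
cv2.imwrite("pics/sidec.png",cv2.resize(c,None,fx=7,fy=7,interpolation=cv2.INTER_CUBIC))
E
```

```text
(no output)
```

View pics/topc.png

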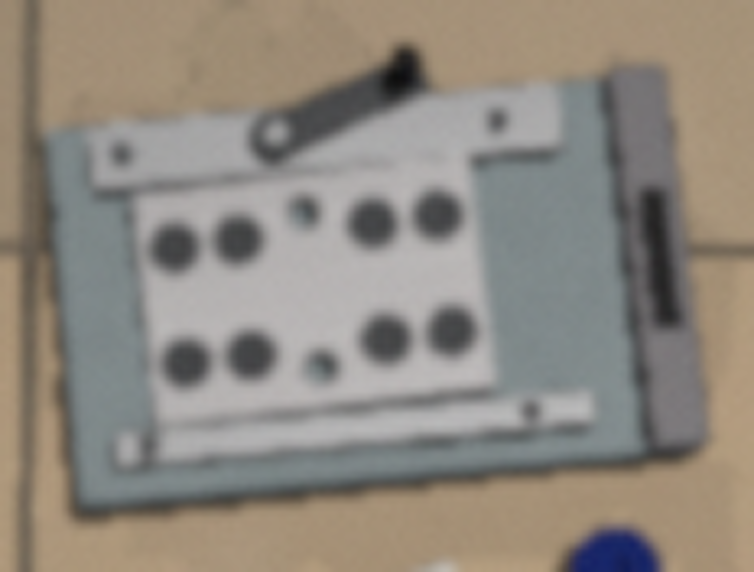

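View pics/sidec.png

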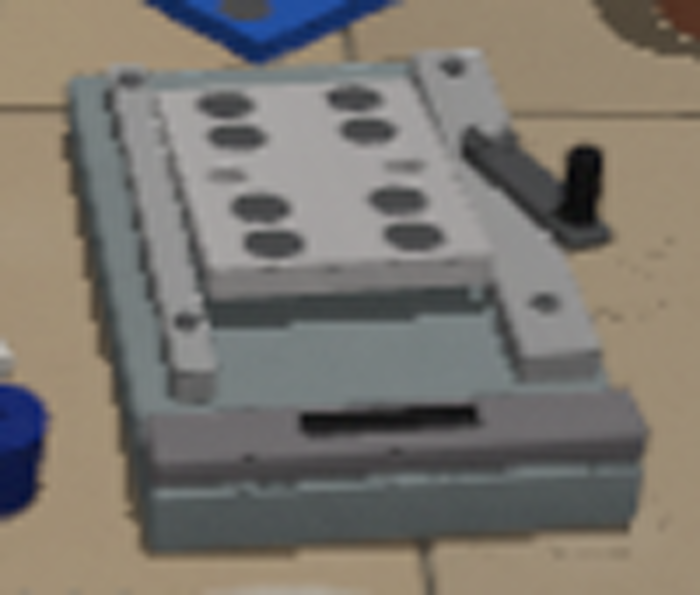

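The crops confirm it. The silver plate has its raised -y end to the right at crop x of about 480. Its holes are at (303,212) and (320,366). The latch pivot is at (275,135) and the black post top at (405,52). Next I fit the dock pose.

```bash
cat > h.py <<'E'
import numpy as np,cv2,pickle
from scipy.optimize import least_squares
def proj(c,X): return cv2.projectPoints(np.float64(X),cv2.Rodrigues(c["R"])[0],c["t"],np.array([[c["fx"],0,c["cx"]],[0,c["fy"],c["cy"]],[0,0,1]]),c["distortion"])[0][:,0]
def ray(c,uv,z):
    K=np.array([[c["fx"],0,c["cx"]],[0,c["fy"],c["cy"]],[0,0,1]])
    n=cv2.undistortPoints(np.float64([uv]),K,c["distortion"])[0,0]
    d=c["R"].T@np.array([n[0],n[1],1]);o=-c["R"].T@c["t"];return o+d*(z-o[2])/d[2]
def w(p,X):
    X=np.float64(X);a=p[2];Rm=np.array([[np.cos(a),-np.sin(a)],[np.sin(a),np.cos(a)]])
    return np.c_[X[:,:2]@Rm.T+p[:2],X[:,2]]
def inv(p,X):
    a=p[2];Rm=np.array([[np.cos(a),-np.sin(a)],[np.sin(a),np.cos(a)]]);return (np.array(X[:2])-p[:2])@Rm
E
python3 - <<'E'
from h import *
T=pickle.load(open("top0.pkl","rb"));S=pickle.load(open("side0.pkl","rb"))
tc=lambda p:(np.array(p)+.5)/6.5-.5+[248,143]
sc=lambda p:(np.array(p)+.5)/7-.5+[265,210]
D=np.array([[44,97,38],[68,97,38],[44,-73,38],[68,-73,38],[-44,97,38],[-44,-73,38],[56,30,46]])/1e3
P=tc([[94,190],[90,133],[560,150],[557,88],[113,435],[592,394],[275,135]])
DS=np.array([[-44,-73,38],[44,-73,38],[68,-73,38]])/1e3
PS=sc([[212,373],[522,358],[602,350]])
f=lambda p:(proj(T,w(p,D))-P).ravel()
g=lambda p:(proj(S,w(p,DS))-PS).ravel()
for F in(f,g,lambda p:np.r_[f(p),g(p)]):
    o=least_squares(F,[.6,-.03,.05]);print(o.x,np.degrees(o.x[2]),np.round(o.fun.reshape(-1,2),1).tolist())
p=o.x;np.save("p.npy",p)
q=ray(T,tc([404,52]),.069);print("post",q,inv(p,q)); d=inv(p,q)-[.056,.03];print("ang",np.arctan2(-d[1],-d[0]),np.hypot(*d))
q=ray(S,sc([583,150]),.069);print("post side",q,inv(p,q))
for n,u,z in(("h1",[303,212],.044),("h2",[320,366],.044),("hi+",[470,158],.049),("hi-",[493,385],.049),("lo+",[133,195],.036),("lo-",[155,428],.036)):print(n,inv(p,ray(T,tc(u),z))*1e3)
for n,u in(("beaker",[225,245]),("glass",[399,198])):print(n,ray(T,np.float64(u),.0),inv(p,ray(T,np.float64(u),0.)))
E
```

```text
[ 0.52160366 -0.04539085  0.09460615] 5.42053304056149 [[-0.4, 0.5], [-0.7, -0.8], [0.9, 0.2], [0.2, -0.3], [-0.1, 0.1], [0.1, -0.1], [0.1, 0.5]]
[ 0.52210348 -0.04578064  0.09863207] 5.65120145424552 [[0.3, -0.0], [-0.3, -0.2], [-0.0, 0.3]]
[ 0.52186767 -0.04551853  0.09696387] 5.555620787953897 [[-0.4, 0.4], [-0.7, -0.8], [0.9, -0.0], [0.2, -0.5], [-0.0, 0.0], [0.2, -0.3], [0.1, 0.4], [0.1, -0.1], [-0.5, -0.3], [-0.2, 0.2]]
post [ 0.59967847 -0.05420221  0.069     ] [ 0.07660461 -0.01617591]
ang 1.990502293169268 0.050564457930019416
post side [ 0.59677375 -0.05273037  0.069     ] [ 0.07385603 -0.01442977]
h1 [28.69965648 22.81999147]
h2 [-27.01014848  22.2805829 ]
hi+ [ 41.54840654 -37.44847874]
hi- [-40.10802461 -36.80976896]
lo+ [42.33139782 82.19572058]
lo- [-42.43354362  81.95989108]
beaker [0.38974346 0.14073231 0.        ] [-0.11347226  0.19816717]
glass [ 0.5041399  -0.26993576  0.        ] [-0.03937078 -0.22164681]
```

```bash
cat >> h.py <<'E'
def plan(pos,yaw,way,dp=.05):
    """way: list of (x,y,z,yawdeg) world; prints rows; each row: slide in tool axes at row start"""
    pos=np.array(pos,float)
    for x,y,z,yw in way:
        g=np.array([x,y,z]);dy=(yw-yaw+180)%360-180
        n=max(int(np.ceil(np.linalg.norm(g-pos)/dp)),int(np.ceil(abs(np.radians(dy))/.08)),1)
        for k in range(n):
            st=(g-pos)/(n-k);a=np.radians(yaw)
            s=np.round(np.array([st[0]*np.cos(a)+st[1]*np.sin(a),st[0]*np.sin(a)-st[1]*np.cos(a),-st[2]])/.15,3)
            t=np.round(-np.radians(dy/n)/.08,3)
            print(s.tolist(),t)
            l=s*.15;pos=pos+[l[0]*np.cos(a)+l[1]*np.sin(a),l[0]*np.sin(a)-l[1]*np.cos(a),-l[2]];yaw-=np.degrees(t*.08)
        print("--",pos.round(4),round(yaw,2))
def dk(x,y,z): return w(np.load("p.npy"),[[x,y,z]])[0]
E
python3 - <<'E'
from h import *
a=dk(0,.12,.2)
print(a)
plan([.193,-.647,.227],-163.4,[(.21,-.41,.24,-174.44),(.34,-.26,.24,-174.44),(*a,-174.44),(*dk(0,.12,.06),-174.44)])
from plant import r
print(r.capture("wrist")["T_tool_cam"])
E
```

```text
[0.51025023 0.07391779 0.2       ]
[-0.112, 0.296, -0.017] 0.482
[-0.1, 0.301, -0.017] 0.482
[-0.089, 0.304, -0.018] 0.482
[-0.077, 0.307, -0.017] 0.482
[-0.065, 0.31, -0.018] 0.482
-- [ 0.2099 -0.4101  0.24  ] -174.45
[-0.24, 0.228, 0.0] -0.0
[-0.24, 0.228, 0.0] -0.0
[-0.24, 0.228, 0.0] -0.0
[-0.24, 0.228, 0.0] -0.0
-- [ 0.34 -0.26  0.24] -174.45
[-0.168, 0.263, 0.033] -0.0
[-0.168, 0.263, 0.033] -0.0
[-0.168, 0.263, 0.033] -0.0
[-0.168, 0.263, 0.034] -0.0
[-0.168, 0.263, 0.033] -0.0
[-0.168, 0.264, 0.034] -0.0
[-0.168, 0.263, 0.033] -0.0
[-0.169, 0.264, 0.034] -0.0
-- [0.5103 0.074  0.2   ] -174.45
[0.0, -0.0, 0.311] -0.0
[0.0, -0.0, 0.311] -0.0
[0.0, -0.0, 0.311] -0.0
-- [0.5103 0.074  0.06  ] -174.45
[[ 6.40556117e-05 -9.68588327e-01 -2.48669756e-01  6.70620334e-02]
 [ 9.99999774e-01 -1.04423456e-04  6.64330637e-04 -2.31835297e-04]
 [-6.69429856e-04 -2.48669743e-01  9.68588102e-01 -1.58120204e-01]
 [ 0.00000000e+00  0.00000000e+00  0.00000000e+00  1.00000000e+00]]
```

Request:
play_rows(rows=[{"slide":[-0.11,0.3,-0.017],"delta_rot":[0,0,0.482],"fingers":-1},{"slide":[-0.1,0.3,-0.017],"delta_rot":[0,0,0.482],"fingers":-1},{"slide":[-0.09,0.3,-0.017],"delta_rot":[0,0,0.482],"fingers":-1},{"slide":[-0.08,0.31,-0.017],"delta_rot":[0,0,0.482],"fingers":-1},{"slide":[-0.065,0.31,-0.017],"delta_rot":[0,0,0.482],"fingers":-1},{"slide":[-0.24,0.23,0],"delta_rot":[0,0,0],"fingers":-1},{"slide":[-0.24,0.23,0],"delta_rot":[0,0,0],"fingers":-1},{"slide":[0,0,0],"delta_rot":[0,0,0],"fingers":-1}], squeeze=10)

```text
time_s: 1.15
tcp_pos: [0.2766, -0.332, 0.2397]
eef_rot: [-180.0, 0.1, -174.2]
contact_force: [-0.4, -0.1, 0.4]
gripper_width: 0.0133
gripper_force: 0.0
```

Request:
play_rows(rows=[{"slide":[-0.24,0.228,0],"delta_rot":[0,0,0],"fingers":-1},{"slide":[-0.24,0.228,0],"delta_rot":[0,0,0],"fingers":-1},{"slide":[-0.19,0.3,0.04],"delta_rot":[0,0,0],"fingers":-1},{"slide":[-0.19,0.3,0.04],"delta_rot":[0,0,0],"fingers":-1},{"slide":[-0.19,0.3,0.04],"delta_rot":[0,0,0],"fingers":-1},{"slide":[-0.19,0.3,0.04],"delta_rot":[0,0,0],"fingers":-1},{"slide":[-0.19,0.3,0.04],"delta_rot":[0,0,0],"fingers":-1},{"slide":[0,0,0],"delta_rot":[0,0,0],"fingers":-1}])

```text
time_s: 2.15
tcp_pos: [0.4611, -0.0193, 0.2085]
eef_rot: [-180.0, -0.1, -174.3]
contact_force: [0.2, -0.0, 0.0]
gripper_width: 0.0002
gripper_force: 0.0
```

```bash
python3 - <<'E'
from h import *
from plant import r
s=r.get_state();t=s["tcp_pos"];y=s["eef_rot"][2];print(t,y,s["gripper_width"],inv(np.load("p.npy"),t))
plan(t,y,[(*dk(0,.12,.2),-174.44),(*dk(0,.12,.030),-174.44),(*dk(0,.105,.030),-174.44),(*dk(0,.08,.030),-174.44)])
E
```

```text
[ 0.46108403 -0.01933887  0.20846145] -174.2790131121346 0.00024115575244221062 [-0.05796362  0.03194128]
[-0.129, 0.195, 0.019] 0.012
[-0.129, 0.196, 0.019] 0.012
[-0.13, 0.195, 0.018] 0.012
-- [0.5103 0.0739 0.2001] -174.44
[0.0, 0.0, 0.283] -0.0
[0.0, 0.0, 0.284] -0.0
[0.0, 0.0, 0.283] -0.0
[0.0, 0.0, 0.284] -0.0
-- [0.5103 0.0739 0.03  ] -174.44
[0.0, -0.1, -0.0] -0.001
-- [0.5118 0.0589 0.03  ] -174.44
[0.0, -0.166, -0.0] 0.0
-- [0.5142 0.0342 0.03  ] -174.44
```

Request:
play_rows(rows=[{"slide":[-0.13,0.195,0.019],"delta_rot":[0,0,0.012],"fingers":-1},{"slide":[-0.13,0.195,0.019],"delta_rot":[0,0,0.012],"fingers":-1},{"slide":[-0.13,0.195,0.019],"delta_rot":[0,0,0.012],"fingers":-1},{"slide":[0,0,0.3],"delta_rot":[0,0,0],"fingers":-1},{"slide":[0,0,0.3],"delta_rot":[0,0,0],"fingers":-1},{"slide":[0,0,0.3],"delta_rot":[0,0,0],"fingers":-1},{"slide":[0,0,0.1],"delta_rot":[0,0,0],"fingers":-1},{"slide":[0,0,0],"delta_rot":[0,0,0],"fingers":-1}])

```text
time_s: 3.15
tcp_pos: [0.5098, 0.0709, 0.0505]
eef_rot: [-179.9, -0.1, -174.6]
contact_force: [0.1, 0.9, 0.6]
gripper_width: 0.0004
gripper_force: 0.0
```

Request:
play_rows(rows=[{"slide":[0,0,0.1],"delta_rot":[0,0,0],"fingers":-1},{"slide":[0,0,0.037],"delta_rot":[0,0,0],"fingers":-1},{"slide":[0,-0.03,0],"delta_rot":[0,0,0],"fingers":-1},{"slide":[0,-0.03,0],"delta_rot":[0,0,0],"fingers":-1},{"slide":[0,0,0],"delta_rot":[0,0,0],"fingers":-1}])

```text
time_s: 3.78
tcp_pos: [0.5109, 0.0626, 0.0306]
eef_rot: [180.0, 0.0, -174.6]
contact_force: [-0.7, -0.2, -0.4]
gripper_width: 0.0008
gripper_force: 0.0
```

Request:
play_rows(rows=[{"slide":[0,-0.02,0],"delta_rot":[0,0,0],"fingers":-1},{"slide":[0,-0.02,0],"delta_rot":[0,0,0],"fingers":-1},{"slide":[0,-0.02,0],"delta_rot":[0,0,0],"fingers":-1},{"slide":[0,-0.02,0],"delta_rot":[0,0,0],"fingers":-1},{"slide":[0,-0.02,0],"delta_rot":[0,0,0],"fingers":-1},{"slide":[0,0,0],"delta_rot":[0,0,0],"fingers":-1}])

```text
time_s: 4.53
tcp_pos: [0.5123, 0.0478, 0.0302]
eef_rot: [-180.0, 0.0, -174.6]
contact_force: [0.7, 0.4, 0.6]
gripper_width: 0.0005
gripper_force: 0.3
```

Request:
play_rows(rows=[{"slide":[0,-0.015,0],"delta_rot":[0,0,0],"fingers":-1},{"slide":[0,-0.015,0],"delta_rot":[0,0,0],"fingers":-1},{"slide":[0,-0.015,0],"delta_rot":[0,0,0],"fingers":-1},{"slide":[0,-0.015,0],"delta_rot":[0,0,0],"fingers":-1},{"slide":[0,0,0],"delta_rot":[0,0,0],"fingers":-1}])

```text
time_s: 5.15
tcp_pos: [0.5129, 0.0386, 0.0302]
eef_rot: [-180.0, -0.0, -174.6]
contact_force: [0.5, 0.9, 0.1]
gripper_width: -0.0001
gripper_force: 0.3
```

```bash
python3 - <<'E'
from plant import r
from h import *
t=r.get_state();print(inv(np.load("p.npy"),t["tcp_pos"]),t["contact_force"])
S=r.capture("side")["image"][205:290,265:365];T=r.capture("top")["image"][143:231,248:348]
f=lambda a:cv2.resize(a,(400,400*a.shape[0]//a.shape[1]),interpolation=cv2.INTER_CUBIC)[:340]
cv2.imwrite("pics/b.png",np.hstack([f(S),f(T)]))
E
```

```text
[-0.00077839  0.08463259] [0.49390868 0.89104975 0.0608365 ]
```

View pics/b.png

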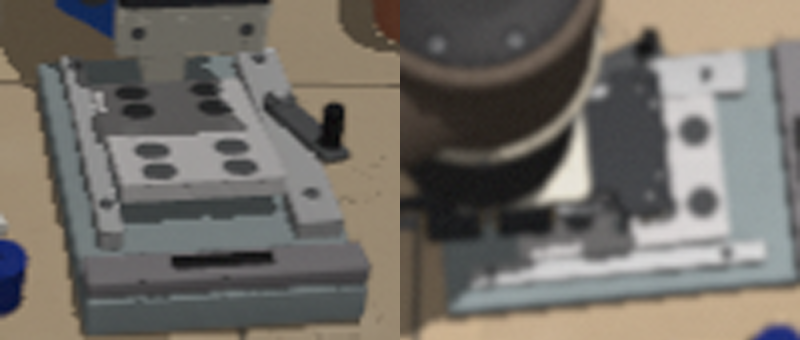

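The pictures show the finger behind the plate's low end and the plate still tilted. Its right edge is at crop x 725, so it has moved about 14 mm, leaving about 8 mm.

Request:
play_rows(rows=[{"slide":[0,-0.012,0],"delta_rot":[0,0,0],"fingers":-1},{"slide":[0,-0.012,0],"delta_rot":[0,0,0],"fingers":-1},{"slide":[0,-0.012,0],"delta_rot":[0,0,0],"fingers":-1},{"slide":[0,0,0],"delta_rot":[0,0,0],"fingers":-1}])

```text
time_s: 5.75
tcp_pos: [0.5132, 0.0332, 0.0301]
eef_rot: [-180.0, -0.0, -174.6]
contact_force: [0.0, -0.0, 1.1]
gripper_width: 0.0003
gripper_force: 0.0
```

Request:
play_rows(rows=[{"slide":[0,-0.012,0],"delta_rot":[0,0,0],"fingers":-1},{"slide":[0,0,0],"delta_rot":[0,0,0],"fingers":-1}])

```text
time_s: 6.0
tcp_pos: [0.5136, 0.0316, 0.0302]
eef_rot: [-180.0, -0.0, -174.6]
contact_force: [-0.7, -0.1, 1.0]
gripper_width: 0.0007
gripper_force: 0.0
```

Request:
play_rows(rows=[{"slide":[0,-0.01,0],"delta_rot":[0,0,0],"fingers":-1},{"slide":[0,0,0],"delta_rot":[0,0,0],"fingers":-1}])

```text
time_s: 6.25
tcp_pos: [0.5139, 0.0304, 0.0302]
eef_rot: [180.0, 0.0, -174.6]
contact_force: [0.2, 0.8, -0.7]
gripper_width: 0.0011
gripper_force: 0.4
```

```bash
python3 - <<'E'
from plant import r
from h import *
t=r.get_state();print(inv(np.load("p.npy"),t["tcp_pos"]),t["contact_force"])
S=r.capture("side")["image"][205:290,265:365];T=r.capture("top")["image"][143:231,248:348]
f=lambda a:cv2.resize(a,(400,400*a.shape[0]//a.shape[1]),interpolation=cv2.INTER_CUBIC)[:340]
cv2.imwrite("pics/c.png",np.hstack([f(S),f(T)]))
E
```

```text
[-0.00060397  0.07630261] [ 0.18778142  0.84762849 -0.6660933 ]
```

View pics/c.png

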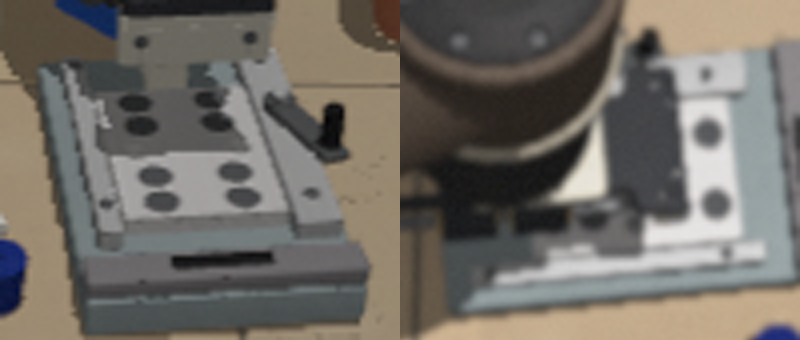

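The plate has dropped: its -y end at crop row 215–230 now sits on the deck and the dark gap is gone. A small extra nudge should confirm that the pins stop it.

Request:
play_rows(rows=[{"slide":[0,-0.01,0],"delta_rot":[0,0,0],"fingers":-1},{"slide":[0,0,0],"delta_rot":[0,0,0],"fingers":-1}])

```text
time_s: 6.6
tcp_pos: [0.514, 0.0289, 0.0302]
eef_rot: [180.0, 0.0, -174.6]
contact_force: [-0.3, 1.8, -1.0]
gripper_width: 0.0007
gripper_force: 1.0
```

Request:
play_rows(rows=[{"slide":[0,-0.01,0],"delta_rot":[0,0,0],"fingers":-1},{"slide":[0,0,0],"delta_rot":[0,0,0],"fingers":-1}])

```text
time_s: 6.85
tcp_pos: [0.5143, 0.0284, 0.0303]
eef_rot: [179.9, 0.1, -174.6]
contact_force: [-1.8, 9.2, 0.4]
gripper_width: 0.0009
gripper_force: 4.8
```

Request:
play_rows(rows=[{"slide":[0,0.03,0],"delta_rot":[0,0,0],"fingers":-1},{"slide":[0,0.03,0],"delta_rot":[0,0,0],"fingers":-1},{"slide":[0,0,-0.2],"delta_rot":[0,0,0],"fingers":-1},{"slide":[0,0,-0.2],"delta_rot":[0,0,0],"fingers":-0.2},{"slide":[0,0,-0.2],"delta_rot":[0,0,0],"fingers":-0.2},{"slide":[0,0,0],"delta_rot":[0,0,0],"fingers":-0.2}])

```text
time_s: 7.6
tcp_pos: [0.5146, 0.0367, 0.1226]
eef_rot: [179.9, 0.2, -174.6]
contact_force: [0.8, 0.1, -0.2]
gripper_width: 0.025
gripper_force: 0.0
```

```bash
python3 - <<'E'
from h import *
from plant import r
s=r.get_state();t=s["tcp_pos"];print(t,s["eef_rot"][2],s["gripper_width"])
plan(t,s["eef_rot"][2],[(*dk(.0755,-.0155,.115),-118)])
E
```

```text
[0.51461824 0.03670467 0.12257193] -174.59078674517093 0.025019374959779947
[-0.038, -0.05, 0.004] -0.95
[-0.035, -0.053, 0.004] -0.95
[-0.03, -0.055, 0.004] -0.95
[-0.026, -0.058, 0.004] -0.95
[-0.022, -0.059, 0.004] -0.95
[-0.017, -0.061, 0.004] -0.95
[-0.012, -0.062, 0.004] -0.95
[-0.008, -0.063, 0.004] -0.95
[-0.003, -0.063, 0.004] -0.95
[0.002, -0.063, 0.004] -0.95
[0.007, -0.063, 0.003] -0.95
[0.011, -0.062, 0.004] -0.95
[0.016, -0.062, 0.003] -0.95
-- [ 0.5985 -0.0536  0.1151] -117.98
```

Request:
play_rows(rows=[{"slide":[-0.038,-0.05,0],"delta_rot":[0,0,-0.95],"fingers":-0.2},{"slide":[-0.035,-0.053,0],"delta_rot":[0,0,-0.95],"fingers":-0.2},{"slide":[-0.03,-0.055,0],"delta_rot":[0,0,-0.95],"fingers":-0.2},{"slide":[-0.026,-0.058,0],"delta_rot":[0,0,-0.95],"fingers":-0.2},{"slide":[-0.022,-0.06,0],"delta_rot":[0,0,-0.95],"fingers":-0.2},{"slide":[-0.017,-0.06,0],"delta_rot":[0,0,-0.95],"fingers":-0.2},{"slide":[-0.012,-0.062,0],"delta_rot":[0,0,-0.95],"fingers":-0.2}])

```text
time_s: 8.48
tcp_pos: [0.5578, -0.0128, 0.1192]
eef_rot: [180.0, -0.1, -144.0]
contact_force: [-0.4, 0.4, -0.2]
gripper_width: 0.035
gripper_force: 0.0
```

Request:
play_rows(rows=[{"slide":[-0.008,-0.063,0],"delta_rot":[0,0,-0.95],"fingers":-0.2},{"slide":[-0.003,-0.063,0],"delta_rot":[0,0,-0.95],"fingers":-0.2},{"slide":[0.002,-0.063,0],"delta_rot":[0,0,-0.95],"fingers":-0.2},{"slide":[0.007,-0.063,0],"delta_rot":[0,0,-0.95],"fingers":-0.2},{"slide":[0.011,-0.062,0],"delta_rot":[0,0,-0.95],"fingers":-0.2},{"slide":[0.016,-0.062,0],"delta_rot":[0,0,-0.95],"fingers":-0.2},{"slide":[0,0,0],"delta_rot":[0,0,0],"fingers":-0.2}])

```text
time_s: 9.35
tcp_pos: [0.5967, -0.0545, 0.1192]
eef_rot: [179.9, -0.1, -118.1]
contact_force: [-0.3, 0.0, -0.1]
gripper_width: 0.035
gripper_force: 0.0
```

```bash
python3 - <<'E'
from h import *
from plant import r
s=r.get_state();t=s["tcp_pos"];print(t,s["eef_rot"],s["gripper_width"])
c=r.capture("wrist");M=c["T_tool_cam"]
from scipy.spatial.transform import Rotation as Ro
R=Ro.from_euler("xyz",s["eef_rot"],degrees=True).as_matrix()
Rw=R@M[:3,:3];tw=R@M[:3,3]+t
c["R"]=Rw.T;c["t"]=-Rw.T@tw;pickle.dump(c,open("w.pkl","wb"))
im=c["image"].copy()
X=[dk(.028,0,.036),dk(-.028,0,.036),dk(.042,.06,.036),dk(-.042,.06,.036),dk(.042,-.06,.036),dk(-.042,-.06,.036),dk(.0755,-.0155,.069)]
for u in proj(c,X):
    print(u.round(1)); cv2.drawMarker(im,tuple(int(v) for v in u.round()),(0,0,255),cv2.MARKER_CROSS,8,1)
cv2.imwrite("pics/w.png",im)
plan(t,s["eef_rot"][2],[(*dk(.0755,-.0155,.115),-118),(*dk(.0755,-.0155,.053),-118)])
E
```

```text
[ 0.59672667 -0.0545315   0.11915511] [ 1.79927284e+02 -6.55373970e-02 -1.18076745e+02] 0.03498067999850653
[336.1 202.8]
[397.8 163.7]
[358.4 269.9]
[447.  216.3]
[279.4 148.4]
[375.2  84.5]
[275.  232.1]
[-0.011, -0.008, 0.028] -0.017
-- [ 0.5986 -0.0536  0.115 ] -118.0
[0.0, 0.0, 0.207] 0.0
[0.0, 0.0, 0.206] 0.0
-- [ 0.5986 -0.0536  0.053 ] -118.0
```

View pics/w.png

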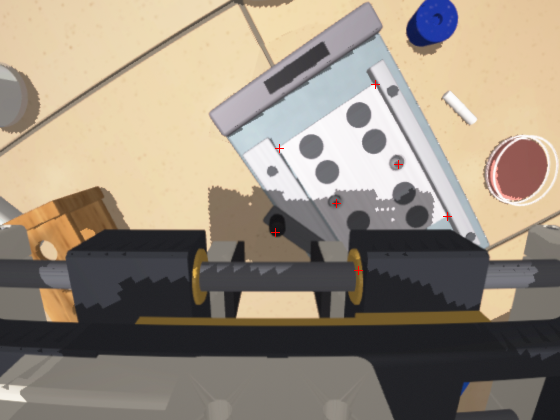

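The wrist view shows both pins filling the plate's holes exactly where predicted, at (336,203) and (398,164). The plate edges also match, so it is seated. The post top is at about (277,232), midway between the fingers, so I lower over it.

Request:
play_rows(rows=[{"slide":[-0.01,-0.008,0.03],"delta_rot":[0,0,0],"fingers":-0.2},{"slide":[0,0,0.2],"delta_rot":[0,0,0],"fingers":-0.2},{"slide":[0,0,0.1],"delta_rot":[0,0,0],"fingers":-0.2},{"slide":[0,0,0.1],"delta_rot":[0,0,0],"fingers":-0.2},{"slide":[0,0,0],"delta_rot":[0,0,0],"fingers":-0.2}])

```text
time_s: 10.02
tcp_pos: [0.5982, -0.0533, 0.0546]
eef_rot: [179.9, -0.1, -118.0]
contact_force: [-0.0, -1.1, 0.1]
gripper_width: 0.0351
gripper_force: 0.0
```

```bash
python3 - <<'E'
from h import *
from plant import r
s=r.get_state();t=s["tcp_pos"];yaw=s["eef_rot"][2];print(t,yaw,s["gripper_width"],s["contact_force"],inv(np.load("p.npy"),t))
a=np.radians(146.5);n=np.array([np.cos(a),np.sin(a)])
W=[]
for th in np.linspace(1.97,-.06,14):
    q=np.array([.056,.03])-.05*np.array([np.cos(th),np.sin(th)])+n*.0115
    W.append((*dk(*q,.053),-118))
plan(t,yaw,W)
E
```

```text
[ 0.59816168 -0.05334808  0.05456524] -118.00699513602028 0.03513422223332638 [-0.04561332 -1.10257173  0.13607383] [ 0.07517764 -0.01517895]
[0.004, 0.072, 0.01] -0.002
-- [ 0.5883 -0.0488  0.0531] -118.0
[0.041, 0.032, 0.0] 0.0
-- [ 0.5812 -0.052   0.0531] -118.0
[0.035, 0.038, 0.0] 0.0
-- [ 0.5737 -0.0539  0.0531] -118.0
[0.03, 0.043, 0.0] 0.0
-- [ 0.5659 -0.0549  0.0531] -118.0
[0.022, 0.047, 0.0] 0.0
-- [ 0.5581 -0.0545  0.0531] -118.0
[0.014, 0.05, 0.0] 0.0
-- [ 0.5505 -0.0528  0.0531] -118.0
[0.007, 0.052, 0.0] 0.0
-- [ 0.5432 -0.0501  0.0531] -118.0
[-0.002, 0.052, 0.0] 0.0
-- [ 0.5364 -0.0462  0.0531] -118.0
[-0.01, 0.051, 0.0] 0.0
-- [ 0.5304 -0.0412  0.0531] -118.0
[-0.017, 0.049, 0.0] 0.0
-- [ 0.5251 -0.0355  0.0531] -118.0
[-0.025, 0.045, 0.0] 0.0
-- [ 0.5209 -0.0291  0.0531] -118.0
[-0.032, 0.042, 0.0] 0.0
-- [ 0.5176 -0.0219  0.0531] -118.0
[-0.037, 0.036, 0.0] 0.0
-- [ 0.5154 -0.0144  0.0531] -118.0
[-0.043, 0.029, 0.0] 0.0
-- [ 0.5146 -0.0067  0.0531] -118.0
```

Request:
play_rows(rows=[{"slide":[0.004,0.072,0.005],"delta_rot":[0,0,0],"fingers":-0.2},{"slide":[0.041,0.032,0],"delta_rot":[0,0,0],"fingers":-0.2},{"slide":[0.035,0.038,0],"delta_rot":[0,0,0],"fingers":-0.2},{"slide":[0.03,0.043,0],"delta_rot":[0,0,0],"fingers":-0.2},{"slide":[0.022,0.047,0],"delta_rot":[0,0,0],"fingers":-0.2},{"slide":[0.014,0.05,0],"delta_rot":[0,0,0],"fingers":-0.2},{"slide":[0.007,0.052,0],"delta_rot":[0,0,0],"fingers":-0.2}])

```text
time_s: 10.9
tcp_pos: [0.5432, -0.0498, 0.0549]
eef_rot: [180.0, -0.0, -118.0]
contact_force: [1.1, -1.8, 0.1]
gripper_width: 0.0355
gripper_force: 0.5
```

Request:
play_rows(rows=[{"slide":[-0.002,0.052,0],"delta_rot":[0,0,0],"fingers":-0.2},{"slide":[-0.01,0.051,0],"delta_rot":[0,0,0],"fingers":-0.2},{"slide":[-0.017,0.049,0],"delta_rot":[0,0,0],"fingers":-0.2},{"slide":[-0.025,0.045,0],"delta_rot":[0,0,0],"fingers":-0.2},{"slide":[-0.032,0.042,0],"delta_rot":[0,0,0],"fingers":-0.2},{"slide":[0,0,0],"delta_rot":[0,0,0],"fingers":-0.2}])

```text
time_s: 11.65
tcp_pos: [0.5181, -0.0212, 0.055]
eef_rot: [180.0, 0.0, -118.0]
contact_force: [0.7, -0.8, 0.7]
gripper_width: 0.0349
gripper_force: 0.0
```

Request:
play_rows(rows=[{"slide":[-0.037,0.036,0],"delta_rot":[0,0,0],"fingers":-0.2},{"slide":[0,0,0],"delta_rot":[0,0,0],"fingers":-0.2}])

```text
time_s: 11.9
tcp_pos: [0.5161, -0.014, 0.0549]
eef_rot: [180.0, 0.0, -118.0]
contact_force: [0.3, -0.4, 0.7]
gripper_width: 0.0349
gripper_force: 0.0
```

Request:
play_rows(rows=[{"slide":[-0.021,0.016,0],"delta_rot":[0,0,0],"fingers":-0.2},{"slide":[0,0,0],"delta_rot":[0,0,0],"fingers":-0.2}])

```text
time_s: 12.15
tcp_pos: [0.5155, -0.0103, 0.0549]
eef_rot: [180.0, 0.0, -118.0]
contact_force: [0.5, -0.2, -0.7]
gripper_width: 0.0351
gripper_force: 0.0
```

Request:
play_rows(rows=[{"slide":[-0.015,0.012,0],"delta_rot":[0,0,0],"fingers":-0.2},{"slide":[0,0,0],"delta_rot":[0,0,0],"fingers":-0.2}])

```text
time_s: 12.4
tcp_pos: [0.5153, -0.0084, 0.055]
eef_rot: [-179.9, -0.0, -118.0]
contact_force: [3.2, -6.7, -0.9]
gripper_width: 0.0354
gripper_force: 3.2
```

Request:
play_rows(rows=[{"slide":[-0.008,0.008,0],"delta_rot":[0,0,0],"fingers":-0.2},{"slide":[0,0,0],"delta_rot":[0,0,0],"fingers":-0.2}])

```text
time_s: 12.65
tcp_pos: [0.5152, -0.008, 0.0551]
eef_rot: [-179.9, -0.1, -118.0]
contact_force: [6.5, -15.9, -3.8]
gripper_width: 0.0347
gripper_force: 7.0
```

The force rose to 16 N, so the latch is on its stop. I back off slightly and lift.

Request:
play_rows(rows=[{"slide":[0.01,-0.045,0],"delta_rot":[0,0,0],"fingers":-0.2},{"slide":[0,0,0],"delta_rot":[0,0,0],"fingers":-0.2},{"slide":[0,0,-0.2],"delta_rot":[0,0,0],"fingers":-0.2},{"slide":[0,0,-0.3],"delta_rot":[0,0,0],"fingers":-0.2},{"slide":[0.15,0,-0.3],"delta_rot":[0,0,0],"fingers":-0.2},{"slide":[0.3,0,-0.1],"delta_rot":[0,0,0],"fingers":-0.2},{"slide":[0.2,0,0],"delta_rot":[0,0,0],"fingers":-0.2},{"slide":[0,0,0],"delta_rot":[0,0,0],"fingers":-0.2}])

```text
time_s: 13.65
tcp_pos: [0.4729, -0.0975, 0.1904]
eef_rot: [-180.0, 0.1, -118.1]
contact_force: [-0.2, 0.5, 0.7]
gripper_width: 0.0352
gripper_force: 0.0
```

```bash
python3 - <<'E'
from h import *
from plant import r
S=r.capture("side");T=r.capture("top")
for c,u in((T,proj(T,[dk(.006,.03,.069)])),(S,proj(S,[dk(.006,.03,.069)]))):print(u)
f=lambda a:cv2.resize(a,(400,400*a.shape[0]//a.shape[1]),interpolation=cv2.INTER_CUBIC)[:340]
cv2.imwrite("pics/d.png",np.vstack([np.hstack([f(S["image"][205:290,265:365]),f(T["image"][143:228,248:348])]),np.hstack([cv2.resize(S["image"][100:340,130:430],(400,260)),cv2.resize(T["image"][130:280,170:450],(400,260))])]))
E
```

```text
[[292.45260742 182.79921449]]
[[312.01705537 221.32889012]]
```

View pics/d.png

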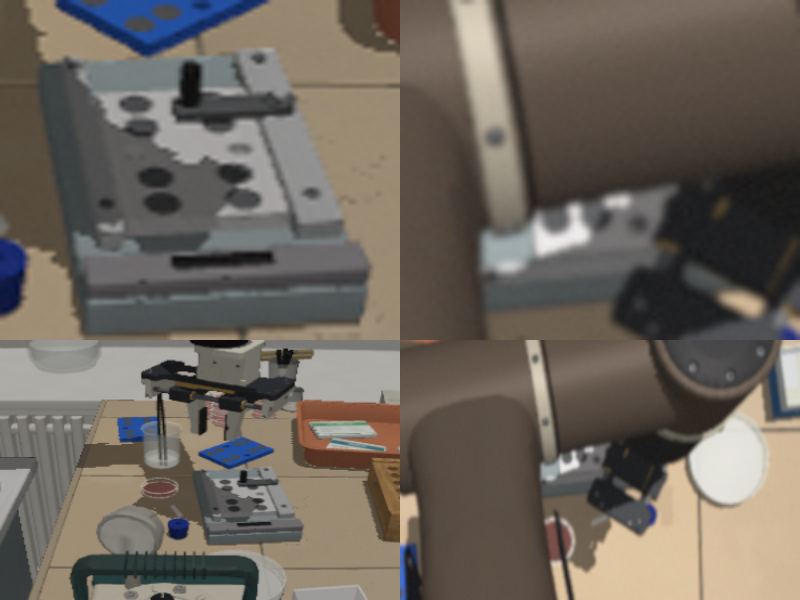

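The side view shows the plate flat. The latch lies across it with its post top at crop (190,65), which is full-image (312,221), the pixel predicted for closed. The beaker, dish, stopper and bar have not moved.

```bash
python3 -c "
from plant import r
print(r.close_job())"
```

```text
the job is handed in; nothing more can be done
None
```

The plate was nudged onto its pins and lies flat, the latch was then pushed round to its stop over it, nothing else was seen to move, and the job was handed in at about 14 s of robot time.

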